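# Fit and hold the bayonet test plug in the port that is in service

### The arm

A 6-joint arm with a two-finger parallel gripper is mounted at the origin on a cart in front of the work surface, level with it; the furniture and walls round the work are solid. World frame = base frame: x ahead of the robot, y to its left, z up, the work surface at z = 0. Lengths are in m, angles in degrees, forces in N, time in s.
With the tool pointing down it reaches from about 0.4 to 0.825 m from the base axis. Payload 7 kg.
Tool frame: the origin (TCP) lies on the centre line of the jaws, within the pads' length; the fingertips stand 19 mm ahead of it and the grasp point (between the pads) is the TCP; z points along the fingers, y is the line along which they close (so a half turn about z gives the same grasp; the last joint's range is limited). The gripper opens to 88 mm and grips with 3 to 60 N. Pads are 19 mm wide; open, the fingers measure 130 mm over their backs; the gripper's body (78 mm by 193 mm) begins 47 mm behind the grasp point.
Start: joints at [-52.076, 20.546, 0.682, 0, -70.136, -16.507], TCP at [0.246, -0.628, 0.246] pointing down, gripper open.
Joint ranges: [-176.03, 176.03], [-82.01, 121.73], [-58.28, 71.71], [-173.87, 95.51], [-174.79, -0.11], [-173.66, 173.66]. Speed limits (degrees/s): [136.94, 136.94, 172.46, 180, 180, 180].

### API

Orientations are given as [roll, pitch, yaw] about the fixed x, y, z axes, in that order (R = Rz(yaw) Ry(pitch) Rx(roll)).
In Python, from plant import * gives the robot as it stands. The module is installed in compiled form; this text tells all that it offers.
- The arm moves only by the tool play_rows, never from a script. Its argument "deltas" is a list of rows, each a list of 6 numbers: the shift along the world's x, y, z scaled (see below), then the turn, a rotation vector about the world's x, y, z scaled (see below). A call has 1 to 10 rows; each row shifts and turns the commanded pose from where the row before left it; what a row does not reach is not made up. The controller multiplies each number of a shift by 800 mm and each number of a turn by 180 degrees. A row lasts 1/10 s, in which the tool goes at most 50 mm and 8.59 degrees, less where a joint would pass 70% of its speed; a pose out of reach is approached as far as the arm can. A call with a number of a shift or a turn outside -1 to 1 is refused whole. A call with a gripper value outside its range is refused whole. "gripper" is the gripper command: -1 is shut, 1 is fully open, values between are in proportion, set as the call begins (left out, the last holds). The fingers move at their own pace and stop on an object; the grip force is fixed at half the most. Time passes only in rows, so rows that do not move let the fingers close. It gives the time, the measured TCP pose, the force, the opening and the grip force at its end, in the units of the state.
- get_obs(): the state, without advancing time (a new reading comes with each control period).
- snapshot(name): name is "side" or "top" or "wrist"; returns (picture, depth): 420x560x3 uint8, blue, green, red; 420x560 float32, m along the optical axis (not along the pixel's ray), 0 where there is no reading.
- camera_model(name): a dict with "fx", "fy", "cx", "cy" (pixels), "world_to_cam" (4x4, takes a point from world to camera coordinates). Camera axes: x right, y down, z forward; pixel columns grow to the right and rows downward; lengths in m; the calibration is good to about 2 mm. A picture is of the moment at which its call begins: read the wrist's pose just before it. camera_model takes no time and is no camera call; for the wrist camera it gives the pose at the moment of the call.
- close_job(): hands the job in; it is judged then, once.
The state is a dict: "clock": time; "joint_pos": joint angles; "qvel": joint speeds; "tau": joint torques, N m; "tool_pos": TCP position; "orientation": TCP orientation; "force": force on the tool from outside, world axes, zero at the start; "moment": the same for the moment, N m; "opening": finger opening in m; "gripper_force": force on a finger pad.
Only numpy, scipy, OpenCV 4.12 (cv2) and the standard library are available. Lean on these libraries where they do the work, as an engineer would, in place of code of your own. Each camera call takes 0.05 s, during which the arm holds its last target. There are 200 camera calls.

### The job

Pick up the orange-winged bayonet plug and fit it into the leak-check port marked by the green tag (the red-tagged port is out of service: keep the plug out of it): push it in against the spring with its pins through the two slots, then turn it a quarter turn clockwise, seen from above, to the stop. The port is spring-return, so finish while still gripping the plug, holding it pushed in and turned; do not tip the plug over and leave the loose small things beside the block where they are.

Things in the scene. Friction and masses are not known exactly. Their poses are not given: they have to be found in the camera images.
- plug: Loose bayonet plug, about 120 g, standing upright on its foot. Origin: centre of the foot's underside, z up its axis. Steel shank 32 mm diameter; black flange 52 mm diameter, 20 to 25 mm above the foot; above it an orange flat wing, 42 mm long along the plug's x, 18 mm thick along y, 25 to 67 mm above the foot: grip it across the 18 mm. Alike after a half turn.
- plug_wing (a point): Middle of the orange wing, on the plug's axis, 48 mm above its foot; axes as the plug's.
- plug_foot (a point): Centre of the underside of the plug's foot (the plug's origin). Two brass pins, 6 mm diameter, centred 8 mm above it, stick out along the plug's +x and -x (in line with the wing) to 25.5 mm from the axis.
- block: Fixed aluminium block, plate 118 x 240 x 8 mm on the bench; origin on the bench midway between two like ports, 60 mm either side along its y; its -x side, with the tag pockets, faces the robot. Each port is a collar 64 mm across under a blue lip, top 38 mm above the bench. A grey box with a brass stub, 46 mm high, stands between them (x 3 to 33, y -11 to 11 mm).
- green_tag: Fixed green tile 24 x 28 x 4 mm with a white disc, in the pocket in front of the port to be used (at either port). Origin at the centre of its underside, axes as the block's. Its port's axis is 56 mm from it along +x.
- red_tag: Fixed red tile of the same size with a white bar, in the pocket in front of the other port, which is out of service.
- green_port (a point): Centre of the port to use, level with its blue lip's top; axes as the block's. Bore 35 mm; two pin slots 10 mm wide run out along +y and -y: the plug enters with its x along this y, either way round. A spring plunger meets its foot 10 mm down (2 N, rising to 5 N); pins are free under the lip at 17 mm; the flange rests on the lip at 20 mm.
- red_port (a point): The same point of the out-of-service port. Under the lip of either port a pushed-in plug turns only clockwise seen from above, against a return spring (0.09 N m at first, 0.14 N m at the end, plus friction), to a stop at about 90 degrees, where wing and pins lie along the block's x.
- loupe: Black loupe, 37 mm diameter, 28 mm high, loose bystander; origin under its centre.
- screw_cup: White cup, 45 mm diameter, 18 mm high, loose bystander; origin under its centre.
- setting_block: Grey metal block 25 x 50 x 38 mm, loose bystander; origin under its centre.
- nylon_roller: White flanged roller, 21 mm diameter, 26 mm high, loose bystander; origin under its centre.
There are look-alikes about, which are no part of the job. Leave any purple look-alike of the plug alone.

How it is judged:
By the outcome, as a careful person would: the job done as asked, in the order asked, and still so for the second after the job is handed in, while the arm keeps its last pose, push and grip.
It also fails if it takes over 42 s, if anything falls off the work surface, if the arm or the gripper's body presses on something with over 40 N, if the wrist force passes 120 N, or if a joint passes its speed limit or range.

## Working session

There is one attempt and no reset: what is moved stays moved. The work goes in short steps, Python scripts to look and compute and a tool call to move; the robot and the scene stay as the last step left them, time stands still between calls to the robot, and variables do not carry over. Pictures are saved under pics/ and viewed, at most 10 in all, crops included, and the job is handed in when it is done.

Besides the shell and the picture viewer there is one more tool, called after "Request:" by a JSON object that holds its "name" and its "arguments", one argument or row to a line. play_rows: Moves the arm, as the interface text tells. Its arguments: {"type":"object","properties":{"deltas":{"type":"array","items":{"type":"array","items":{"type":"number","minimum":-1,"maximum":1}}},"gripper":{"type":"number"}},"required":["deltas"]}

```bash
mkdir -p pics; python3 - <<'E'
from plant import *
import cv2, numpy as np, pickle
d={}
for n in("top","side"):
    m=camera_model(n); p,z=snapshot(n); d[n]=(m,p,z); cv2.imwrite(f"pics/{n}0.png",p)
    print(n,m["fx"],m["cx"],m["cy"],np.round(np.linalg.inv(m["world_to_cam"]),3).tolist())
pickle.dump(d,open("d0.pkl","wb"))
print(get_obs())
E
```

```text
top 514.9443756375739 276.00639446365824 206.7806419869261 [[0.046, -0.975, 0.215, 0.277], [-0.999, -0.044, 0.012, -0.078], [-0.002, -0.216, -0.976, 1.277], [0.0, 0.0, 0.0, 1.0]]
side 446.08424784972544 277.76726579448933 215.50116448930103 [[0.985, -0.094, 0.143, 0.425], [-0.171, -0.547, 0.82, -0.765], [0.001, -0.832, -0.555, 0.545], [0.0, 0.0, 0.0, 1.0]]
{'clock': 0.1, 'joint_pos': array([-5.20762128e+01,  2.05887442e+01,  6.40429255e-01, -1.63554920e-02,
       -7.01360012e+01, -1.65059864e+01]), 'qvel': array([-0.06647964, -0.09479659,  0.15012802,  0.12347466,  0.0653525 ,
        0.05296027]), 'tau': array([ 3.48651702e-04, -5.84162843e+01,  2.93752706e+01,  7.01545045e+00,
        1.01451343e-02, -4.51615892e-05]), 'tool_pos': array([ 0.24630686, -0.62803382,  0.24471543]), 'orientation': array([ 1.79914790e+02, -9.21512223e-03, -1.58587761e+02]), 'force': array([-0.68504987, -0.85480361, -0.03837182]), 'moment': array([-0.01886915, -0.0005072 ,  0.01703474]), 'gripper_force': 0.0, 'opening': 0.08802567207320464}
```

View pics/top0.png

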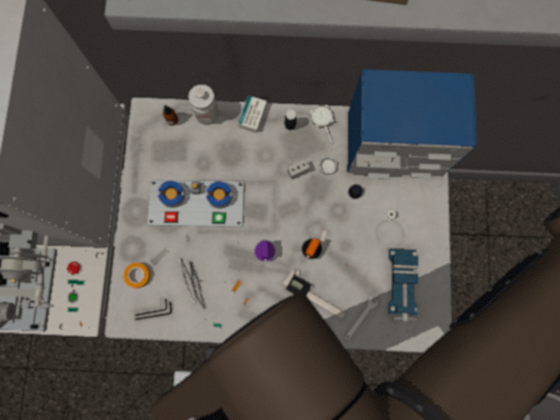

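View pics/side0.png

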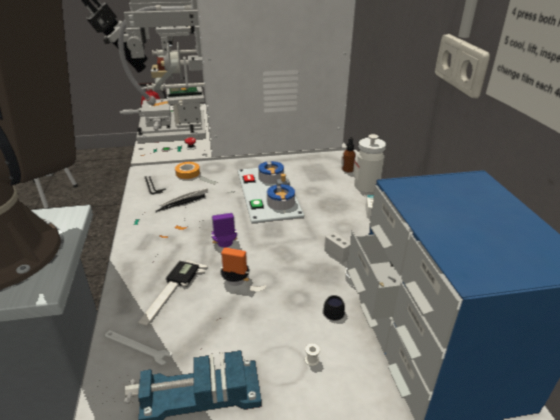

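The top picture shows the orange wing on a black flange at about (313,247), the purple look-alike at (264,251), the red tag at (171,217), and the green tag at (219,217) with its blue-lipped port at (219,194). The side picture shows orange at (235,262), purple at (224,228) and green at (257,203). The candidates are the orange-winged plug at (313,247), the purple one and the orange ring at (137,275). Only the first has an orange flat wing on a black flange.

```bash
cat > h.py <<'E'
import cv2, numpy as np
def ray(m,uv,h):
    T=np.linalg.inv(m["world_to_cam"]); d=T[:3,:3]@np.array([(uv[0]-m["cx"])/m["fx"],(uv[1]-m["cy"])/m["fy"],1]); o=T[:3,3]
    return o+d*(h-o[2])/d[2]
def tri(ms,uvs):
    A=np.zeros((3,3));b=np.zeros(3)
    for m,uv in zip(ms,uvs):
        T=np.linalg.inv(m["world_to_cam"]); d=T[:3,:3]@np.array([(uv[0]-m["cx"])/m["fx"],(uv[1]-m["cy"])/m["fy"],1]); d/=np.linalg.norm(d)
        P=np.eye(3)-np.outer(d,d);A+=P;b+=P@T[:3,3]
    return np.linalg.solve(A,b)
R={"orange":((5,150,110),(14,255,255)),"green":((50,120,50),(85,255,255)),"red":((174,150,80),(180,255,255)),"blue":((104,150,60),(120,255,255)),"purple":((128,100,40),(150,255,255))}
def blobs(p,c,amin=25):
    hsv=cv2.cvtColor(p,cv2.COLOR_BGR2HSV); k=cv2.inRange(hsv,*map(np.array,R[c]))
    if c=="red": k|=cv2.inRange(hsv,np.array((0,170,80)),np.array((4,255,255)))
    n,l,s,ce=cv2.connectedComponentsWithStats(k)
    return [(ce[i],s[i],(l==i).astype(np.uint8)) for i in range(1,n) if s[i,4]>=amin]
E
python3 - <<'E'
import pickle; from h import *
d=pickle.load(open("d0.pkl","rb"))
H={"orange":.05,"green":.01,"red":.01,"blue":.036,"purple":.05}
for n in d:
    m,p,z=d[n]
    for c in H:
        for ce,s,k in blobs(p,c):
            r=cv2.minAreaRect(cv2.findNonZero(k)); print(n,c,ce.round(1),s.tolist(),[round(float(x),1) for x in (*r[1],r[2])],ray(m,ce,H[c]).round(3))
m,p,z=d["top"]
cv2.imwrite("pics/crop.png",np.hstack([cv2.resize(p[215:275,245:345],(400,240),interpolation=2),cv2.resize(p[170:230,145:245],(400,240),interpolation=2)]))
E
```

```text
top orange [312.2 246.7] [306, 239, 14, 17, 133] [7.6, 17.9, 26.6] [ 0.454 -0.155  0.05 ]
top green [218.5 217.7] [213, 213, 12, 10, 69] [9.0, 11.0, 90.0] [0.522 0.08  0.01 ]
top green [ 75.5 281.7] [69, 280, 14, 4, 33] [13.2, 2.4, 4.8] [0.348 0.418 0.01 ]
top green [ 72.2 296.8] [70, 294, 6, 7, 33] [6.0, 5.0, 90.0] [0.311 0.421 0.01 ]
top red [171.2 217. ] [166, 212, 11, 10, 70] [9.0, 10.0, 90.0] [0.519 0.199 0.01 ]
top red [ 73.2 268. ] [68, 263, 11, 11, 79] [9.9, 9.9, 45.0] [0.38  0.428 0.01 ]
top blue [423.2 107.1] [360, 70, 115, 76, 5935] [116.3, 70.8, 2.2] [ 0.831 -0.43   0.036]
top blue [170.9 185.7] [160, 182, 22, 10, 111] [21.1, 8.4, 6.0] [0.593 0.201 0.036]
top blue [219.  186.6] [208, 182, 22, 11, 112] [21.1, 9.1, 6.0] [0.596 0.081 0.036]
top blue [170.4 199.6] [160, 194, 22, 11, 108] [9.6, 21.0, 87.0] [0.558 0.199 0.036]
top blue [218.4 200.6] [208, 196, 22, 10, 106] [9.0, 21.0, 90.0] [0.56  0.08  0.036]
top purple [264.4 250.4] [255, 241, 20, 20, 297] [19.0, 19.0, 90.0] [ 0.44 -0.04  0.05]
side orange [233.2 259.7] [222, 248, 23, 26, 478] [22.4, 24.2, 3.8] [ 0.453 -0.157
[... 2544 characters left out ...]
lue [521.2 404.4] [503, 388, 34, 29, 179] [25.8, 33.5, 79.7] [ 0.785 -0.487  0.036]
side blue [536.6 392.1] [529, 388, 18, 8, 45] [6.7, 16.4, 80.5] [ 0.816 -0.475  0.036]
side blue [448.3 402.4] [439, 393, 16, 17, 47] [8.5, 19.3, 40.2] [ 0.696 -0.469  0.036]
side blue [484.6 409.5] [462, 396, 43, 24, 243] [22.3, 42.6, 86.8] [ 0.736 -0.486  0.036]
side blue [515.2 403. ] [512, 398, 9, 13, 33] [7.8, 11.4, 11.3] [ 0.779 -0.484  0.036]
side blue [539.1 403.1] [535, 398, 9, 11, 27] [5.7, 10.6, 45.0] [ 0.809 -0.49   0.036]
side blue [453.3 411.4] [451, 405, 7, 14, 25] [6.0, 13.0, 0.0] [ 0.696 -0.482  0.036]
side purple [223.6 229.3] [213, 214, 23, 33, 598] [32.0, 22.0, 90.0] [ 0.443 -0.063  0.05 ]
```

View pics/crop.png

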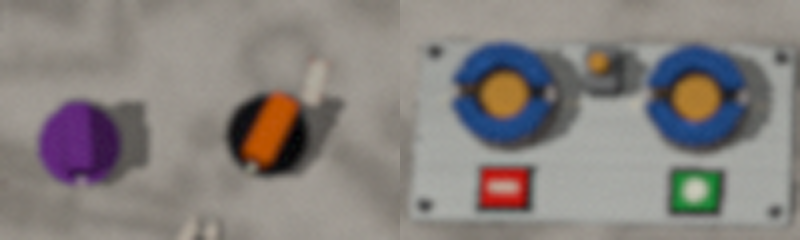

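The crop confirms it: the left half shows the orange wing on a black flange with its long axis up and right, and the purple one is the look-alike. The right half shows the green tag with a white disc in front of the right-hand port. I'll move to hover over the plug.

Request:
{"name": "play_rows", "arguments": {
  "deltas": [
    [0.0216, 0.0492, -0.004, 0, 0, -0.0215],
    [0.0216, 0.0492, -0.004, 0, 0, -0.0215],
    [0.0216, 0.0492, -0.004, 0, 0, -0.0215],
    [0.0216, 0.0492, -0.004, 0, 0, -0.0215],
    [0.0216, 0.0492, -0.004, 0, 0, -0.0215],
    [0.0216, 0.0492, -0.004, 0, 0, -0.0215],
    [0.0216, 0.0492, -0.004, 0, 0, -0.0215],
    [0.0216, 0.0492, -0.004, 0, 0, -0.0215],
    [0.0216, 0.0492, -0.004, 0, 0, -0.0215],
    [0.0216, 0.0492, -0.004, 0, 0, -0.0215]
  ],
  "gripper": 0.5
}}

```text
clock: 1.1
tool_pos: [0.4194, -0.2331, 0.2134]
orientation: [180.0, 0.0, 162.6]
force: [1.0, -0.5, -0.4]
opening: 0.0657
gripper_force: 0.0
```

Request:
{"name": "play_rows", "arguments": {
  "deltas": [
    [0.0216, 0.0492, -0.004, 0, 0, -0.0215],
    [0.0216, 0.0492, -0.004, 0, 0, -0.0215],
    [0, 0, 0, 0, 0, 0],
    [0, 0, 0, 0, 0, 0]
  ]
}}

```text
clock: 1.5
tool_pos: [0.4539, -0.155, 0.2069]
orientation: [-180.0, -0.0, 155.1]
force: [0.3, 0.1, 1.0]
opening: 0.0656
gripper_force: 0.0
```

```bash
python3 - <<'E'
from plant import *
from h import *
import pickle
o=get_obs(); m=camera_model("wrist"); p,z=snapshot("wrist"); cv2.imwrite("pics/w1.png",p); pickle.dump((o,m,p,z),open("w1.pkl","wb"))
print(o["clock"],o["tool_pos"],o["orientation"],o["joint_pos"],np.linalg.inv(m["world_to_cam"]).round(3).tolist(),m["fx"])
for ce,s,k in blobs(p,"orange",200):
    r=cv2.minAreaRect(cv2.findNonZero(k)); b=cv2.boxPoints(r); print(ce,s,r); print(ray(m,r[0],.067),[ray(m,q,.067).round(4).tolist() for q in b])
E
```

```text
1.5 [ 0.45390689 -0.15504325  0.20686922] [-1.79982580e+02 -4.05854143e-02  1.55147963e+02] [ 4.70718494e+00  3.74120115e+00 -2.64575845e+01 -5.63077895e-03
 -5.98451114e+01 -1.19556385e+02] [[0.42, 0.867, 0.267, 0.382], [0.908, -0.402, -0.123, -0.122], [0.001, 0.293, -0.956, 0.346], [0.0, 0.0, 0.0, 1.0]] 352.0577673887253
[280.05910853 196.3875969 ] [ 270  170   21   53 1032] ((280.0, 196.0), (52.0, 20.0), 90.0)
[ 0.44899349 -0.15403334  0.067     ] [[0.4261, -0.1522, 0.067], [0.4328, -0.1377, 0.067], [0.473, -0.1559, 0.067], [0.4659, -0.1711, 0.067]]
```

View pics/w1.png

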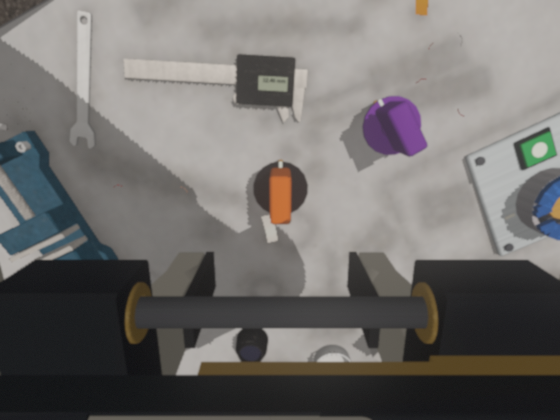

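The wrist view shows the orange wing on its black flange at (280,196), lying along image vertical, so the yaw is already aligned. The purple look-alike is at (395,125) and the green tag at (540,148). I'll refine the plug position from depth.

```bash
python3 - <<'E'
from h import *
import pickle
o,m,p,z=pickle.load(open("w1.pkl","rb"))
T=np.linalg.inv(m["world_to_cam"])
def cloud(k):
    v,u=np.nonzero(k&(z>0)); d=z[v,u]; P=np.c_[(u-m["cx"])/m["fx"]*d,(v-m["cy"])/m["fy"]*d,d]; return P@T[:3,:3].T+T[:3,3]
k=max(blobs(p,"orange",200),key=lambda b:b[1][4])[2]
a=np.radians(-24.9); ex=np.array([np.cos(a),np.sin(a)]); ey=np.array([-ex[1],ex[0]])
P=cloud(k); t=P[P[:,2]>.060]; print(len(P),len(t),np.percentile(P[:,2],[2,50,98]))
for q,n in((t,"top"),(P,"all")): print(n,[np.percentile(q[:,:2]@e,[1,99]).round(4) for e in(ex,ey)])
r=cv2.minAreaRect(t[:,:2].astype(np.float32)); print("rect",r)
# flange: dark pixels with z .015-.03
g=((p.max(2)<70)).astype(np.uint8); g[:150]=0;g[235:]=0;g[:,:240]=0;g[:,320:]=0
F=cloud(g); F=F[(F[:,2]>.018)&(F[:,2]<.03)]; print(len(F),cv2.minEnclosingCircle(F[:,:2].astype(np.float32)),F[:,2].mean())
print("tcp local",o["tool_pos"][:2]@ex,o["tool_pos"][:2]@ey)
E
```

```text
1028 964 [0.04673965 0.06672814 0.06828341]
top [array([0.4558, 0.4945]), array([0.041 , 0.0576])]
all [array([0.4556, 0.4944]), array([0.041 , 0.0576])]
rect ((0.45183756947517395, -0.15547634661197662), (0.0167787354439497, 0.039329446852207184), 65.5158462524414)
870 ((0.4522981643676758, -0.15619982779026031), 0.02440381981432438) 0.02498362581644276
tcp local 0.47699228527375115 0.05048000097203722
```

Request:
{"name": "play_rows", "arguments": {
  "deltas": [
    [-0.0022, -0.0012, -0.04, 0, 0, 0],
    [0, 0, -0.05, 0, 0, 0],
    [0, 0, -0.05, 0, 0, 0],
    [0, 0, -0.035, 0, 0, 0],
    [0, 0, -0.021, 0, 0, 0],
    [0, 0, 0, 0, 0, 0],
    [0, 0, 0, 0, 0, 0]
  ]
}}

```text
clock: 2.25
tool_pos: [0.4519, -0.1579, 0.0506]
orientation: [-180.0, -0.0, 154.9]
force: [-0.5, 0.5, 0.5]
opening: 0.0658
gripper_force: 0.0
```

Request:
{"name": "play_rows", "arguments": {
  "deltas": [
    [0, 0, 0, 0, 0, 0],
    [0, 0, 0, 0, 0, 0],
    [0, 0, 0, 0, 0, 0],
    [0, 0, 0, 0, 0, 0],
    [0, 0, 0, 0, 0, 0],
    [0, 0, 0, 0, 0, 0],
    [0, 0, 0, 0, 0, 0]
  ],
  "gripper": -1
}}

```text
clock: 2.95
tool_pos: [0.4521, -0.157, 0.0504]
orientation: [180.0, 0.0, 155.0]
force: [0.1, 0.0, -0.8]
opening: 0.0176
gripper_force: 30.0
```

Request:
{"name": "play_rows", "arguments": {
  "deltas": [
    [0, 0, 0.025, 0, 0, 0],
    [0, 0, 0.05, 0, 0, 0],
    [0, 0, 0.058, 0, 0, 0],
    [0.0282, 0.0393, 0.028, 0, 0, 0],
    [0.0282, 0.0393, 0.025, 0, 0, 0],
    [0.0282, 0.0393, 0, 0, 0, 0],
    [0.0282, 0.0393, 0, 0, 0, 0],
    [0.0282, 0.0393, 0, 0, 0, 0],
    [0.0282, 0.0393, 0, 0, 0, 0],
    [0.0282, 0.0393, 0, 0, 0, 0]
  ]
}}

```text
clock: 3.95
tool_pos: [0.6104, 0.0645, 0.1987]
orientation: [-180.0, -0.0, 155.0]
force: [0.6, -0.5, -0.8]
opening: 0.018
gripper_force: 30.0
```

Request:
{"name": "play_rows", "arguments": {
  "deltas": [
    [0, 0, 0, 0, 0, 0],
    [0, 0, 0, 0, 0, 0],
    [0, 0, 0, 0, 0, 0]
  ]
}}

```text
clock: 4.25
tool_pos: [0.6093, 0.0626, 0.1987]
orientation: [-180.0, -0.1, 155.0]
force: [-0.1, -0.1, -0.1]
opening: 0.0182
gripper_force: 30.0
```

```bash
python3 - <<'E'
from plant import *
from h import *
import pickle
o=get_obs(); m=camera_model("wrist"); p,z=snapshot("wrist"); cv2.imwrite("pics/w2.png",p); pickle.dump((o,m,p,z),open("w2.pkl","wb"))
print(o["clock"],o["tool_pos"],o["orientation"],o["opening"])
H={"blue":.038,"green":.012,"red":.012,"orange":.2}
for c in H:
  for ce,s,k in blobs(p,c,100): 
    r=cv2.minAreaRect(cv2.findNonZero(k)); print(c,ce.round(1),s.tolist(),[round(float(x),1) for x in(*r[0],*r[1],r[2])],ray(m,ce,H[c]).round(4))
E
```

```text
4.25 [0.60927055 0.06262972 0.19867751] [-1.79952601e+02 -5.44260543e-02  1.54968315e+02] 0.01815722052973118
blue [ 51.5 362.7] [28, 340, 52, 35, 956] [50.7, 367.9, 42.6, 40.4, 53.1] [ 0.6704 -0.2267  0.038 ]
orange [280.1 264. ] [259, 228, 44, 68, 2660] [280.5, 261.5, 43.0, 67.0, -0.0] [0.5977 0.0671 0.2   ]
orange [280.7 338.3] [260, 329, 42, 21, 790] [280.5, 339.0, 41.0, 20.0, 0.0] [0.6319 0.0514 0.2   ]
```

View pics/w2.png

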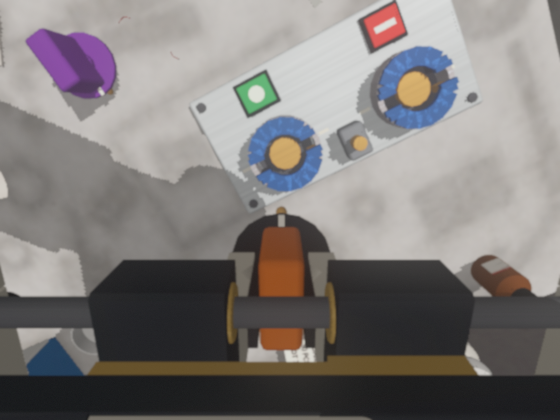

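The view shows the green tag with its white disc at (257,93) and its port at (285,153). The red tag is at (383,27) with its port at (414,90), and the held plug is upright at (280,265). Next I'll get the port centres from the lips and the held plug's offset.

```bash
python3 - <<'E'
from h import *
import pickle
o,m,p,z=pickle.load(open("w2.pkl","rb"))
T=np.linalg.inv(m["world_to_cam"])
def cloud(k):
    v,u=np.nonzero(k&(z>0)); d=z[v,u]; P=np.c_[(u-m["cx"])/m["fx"]*d,(v-m["cy"])/m["fy"]*d,d]; return P@T[:3,:3].T+T[:3,3]
hsv=cv2.cvtColor(p,cv2.COLOR_BGR2HSV)
b=cv2.inRange(hsv,np.array((100,110,30)),np.array((125,255,255)))
C={}
for n,(u,v,w) in {"green":(285,153,46),"red":(414,90,50)}.items():
    k=np.zeros_like(b);k[max(0,v-w):v+w,u-w:u+w]=1;k=k*(b>0)
    P=cloud(k.astype(np.uint8)); print(n,len(P),np.percentile(P[:,2],[10,50,90]).round(4))
    P=P[abs(P[:,2]-.038)<.005]; c,r=cv2.minEnclosingCircle(P[:,:2].astype(np.float32))
    e=cv2.fitEllipse(cv2.convexHull(P[:,:2].astype(np.float32))); 
    # ray-based outline on z=.038
    Q=np.array([ray(m,(x,y),.038)[:2] for y,x in zip(*np.nonzero(k))],np.float32); c2,r2=cv2.minEnclosingCircle(Q)
    print(" depth circ",np.round(c,4),round(r,4),"ell",np.round(e[0],4),np.round(e[1],4),"ray",np.round(c2,4),round(r2,4)); C[n]=np.array(e[0])
v=C["red"]-C["green"]; print("dist",np.linalg.norm(v),"yaw",np.degrees(np.arctan2(-v[0],v[1])))
g=cv2.inRange(hsv,np.array((45,80,40)),np.array((90,255,255))); g[:60]=0;g[130:]=0;g[:,:220]=0;g[:,300:]=0
mo=cv2.minAreaRect(cv2.findNonZero(g)); print("tag",mo,[ray(m,q,.01).round(4).tolist() for q in [mo[0],*cv2.boxPoints(mo)]])
# slots: dark gaps; held plug
or_=max(blobs(p,"orange",200),key=lambda b:b[1][4])[2]; P=cloud(or_); print("wing z",np.percentile(P[:,2],[2,50,98]).round(4))
ex=np.array([np.cos(np.radians(-25.03)),np.sin(np.radians(-25.03))]);ey=np.array([-ex[1],ex[0]]); tc=o["tool_pos"][:2]
t=P[P[:,2]>.19]; print("wing top rel",[np.percentile((P[:,:2]-tc)@e,[1,50,99]).round(4) for e in(ex,ey)])
d=((p.max(2)<60)).astype(np.uint8); d[:205]=0;d[262:]=0;d[:,:225]=0;d[:,335:]=0
F=cloud(d); print("flange z",np.percentile(F[:,2],[10,50,90]).round(4)); F=F[abs(F[:,2]-o["tool_pos"][2]+.025)<.006]
h=cv2.convexHull(F[:,:2].astype(np.float32))[:,0]; L=np.c_[(h-tc)@ex,(h-tc)@ey]; f=L[L[:,0]<-.008]
from scipy.optimize import least_squares
s=least_squares(lambda q:np.hypot(f[:,0]-q[0],f[:,1]-q[1])-.026,[0,0]); print("flange ctr rel tcp (ex,ey)",s.x,np.abs(s.fun).max(),len(f))
E
```

```text
green 2232 [0.037  0.0379 0.0389]
 depth circ [0.5783 0.0796] 0.0311 ell [0.5784 0.08  ] [0.0606 0.0614] ray [0.5782 0.0801] 0.0309
red 2645 [0.037 0.038 0.039]
 depth circ [0.575  0.1997] 0.0312 ell [0.5751 0.1997] [0.061  0.0619] ray [0.5751 0.1995] 0.0312
dist 0.119772706614693 yaw 1.5630554741017022
tag ((256.2000427246094, 93.40001678466797), (29.516096115112305, 32.199378967285156), 63.43495178222656) [[0.5221, 0.0786, 0.01], [0.5098, 0.0641, 0.01], [0.5098, 0.0922, 0.01], [0.5345, 0.0933, 0.01], [0.5348, 0.0646, 0.01]]
wing z [0.1805 0.214  0.2161]
wing top rel [array([-0.0211, -0.0189, -0.0062]), array([-0.009 , -0.0009,  0.0076])]
flange z [0.1724 0.1733 0.1742]
flange ctr rel tcp (ex,ey) [ 0.00101841 -0.00104092] 0.001083505940253221 20
```

Request:
{"name": "play_rows", "arguments": {
  "deltas": [
    [-0.00256, 0.00148, -0.0066, 0, 0, 0.0432],
    [-0.00256, 0.00148, -0.0066, 0, 0, 0.0432],
    [-0.00256, 0.00148, -0.0066, 0, 0, 0.0432],
    [-0.00256, 0.00148, -0.0066, 0, 0, 0.0432],
    [-0.00256, 0.00148, -0.0066, 0, 0, 0.0432],
    [-0.00256, 0.00148, -0.0066, 0, 0, 0.0432],
    [-0.00256, 0.00148, -0.0066, 0, 0, 0.0432],
    [-0.00256, 0.00148, -0.0066, 0, 0, 0.0432],
    [-0.00256, 0.00148, -0.0066, 0, 0, 0.0432],
    [-0.00256, 0.00148, -0.0066, 0, 0, 0.0432]
  ]
}}

```text
clock: 5.3
tool_pos: [0.589, 0.074, 0.1466]
orientation: [-180.0, 0.0, -127.0]
force: [-0.4, 0.4, -0.9]
opening: 0.0176
gripper_force: 30.0
```

Request:
{"name": "play_rows", "arguments": {
  "deltas": [
    [-0.00256, 0.00148, -0.0066, 0, 0, 0.0432],
    [-0.00256, 0.00148, -0.0066, 0, 0, 0.0432],
    [-0.00256, 0.00148, -0.0066, 0, 0, 0.0432],
    [-0.00256, 0.00148, -0.0066, 0, 0, 0.0432],
    [-0.00256, 0.00148, -0.0066, 0, 0, 0.0432],
    [0, 0, 0, 0, 0, 0],
    [0, 0, 0, 0, 0, 0],
    [0, 0, 0, 0, 0, 0]
  ]
}}

```text
clock: 6.1
tool_pos: [0.5795, 0.0805, 0.1205]
orientation: [-180.0, 0.0, -88.6]
force: [0.0, -0.8, -0.7]
opening: 0.0177
gripper_force: 30.0
```

```bash
python3 - <<'E'
from plant import *
from h import *
import pickle
o=get_obs(); print(o["clock"],o["tool_pos"],o["orientation"],o["joint_pos"],o["force"])
D={}
for n in("wrist","side","top"):
    m=camera_model(n); p,z=snapshot(n); D[n]=(m,p,z)
pickle.dump((o,D),open("w3.pkl","wb"))
p=D["wrist"][1]; s=D["side"][1][120:240,200:340]; t=D["top"][1][150:250,150:290]
cv2.imwrite("pics/w3.png",np.hstack([cv2.resize(p[100:380,150:410],(390,420)),cv2.resize(s,(390,420),interpolation=2)]))
E
```

```text
6.1 [0.57945939 0.08048538 0.12052708] [-1.79955726e+02  1.42174869e-02 -8.85832179e+01] [ 2.70501309e+01  1.84676890e+01 -2.02338678e+01  8.12288319e-03
 -5.12523764e+01 -2.56384359e+01] [ 0.04442546 -0.75579467 -0.70138107]
```

View pics/w3.png

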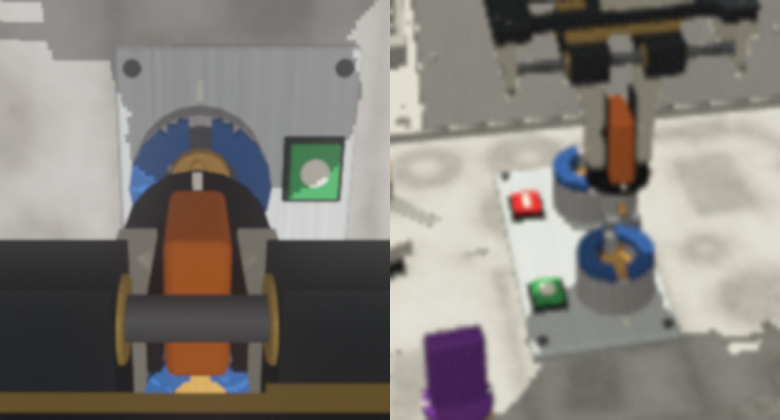

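The wrist crop (left) shows the wing and flange mark at column 200, in line with the port's slot and the right way round. The side crop (right) shows the plug upright above the green-tagged port. I'll lower it.

Request:
{"name": "play_rows", "arguments": {
  "deltas": [
    [-0.001, 0, -0.015, 0, 0, 0],
    [0, 0, -0.01, 0, 0, 0],
    [0, 0, -0.008, 0, 0, 0],
    [0, 0, -0.006, 0, 0, 0],
    [0, 0, -0.004, 0, 0, 0],
    [0, 0, 0, 0, 0, 0]
  ]
}}

```text
clock: 6.85
tool_pos: [0.5782, 0.0807, 0.0849]
orientation: [179.9, -0.0, -88.4]
force: [0.4, 0.1, -1.7]
opening: 0.0178
gripper_force: 30.0
```

Request:
{"name": "play_rows", "arguments": {
  "deltas": [
    [0, 0, -0.003, 0, 0, 0],
    [0, 0, -0.003, 0, 0, 0],
    [0, 0, -0.003, 0, 0, 0],
    [0, 0, 0, 0, 0, 0],
    [0, 0, 0, 0, 0, 0]
  ]
}}

```text
clock: 7.35
tool_pos: [0.5785, 0.0809, 0.0784]
orientation: [-180.0, 0.0, -88.4]
force: [-0.4, -0.6, -0.4]
opening: 0.0179
gripper_force: 30.0
```

Request:
{"name": "play_rows", "arguments": {
  "deltas": [
    [0, 0, -0.003, 0, 0, 0],
    [0, 0, -0.003, 0, 0, 0],
    [0, 0, -0.003, 0, 0, 0],
    [0, 0, -0.002, 0, 0, 0],
    [0, 0, 0, 0, 0, 0],
    [0, 0, 0, 0, 0, 0]
  ]
}}

```text
clock: 7.95
tool_pos: [0.5786, 0.0809, 0.0697]
orientation: [-180.0, 0.0, -88.4]
force: [-0.4, 0.8, 3.3]
opening: 0.0174
gripper_force: 30.0
```

Request:
{"name": "play_rows", "arguments": {
  "deltas": [
    [0, 0, -0.001, 0, 0, -0.02],
    [0, 0, 0, 0, 0, -0.033],
    [0, 0, 0, 0, 0, -0.033],
    [0, 0, 0, 0, 0, -0.033],
    [0, 0, 0, 0, 0, -0.033],
    [0, 0, 0, 0, 0, -0.033],
    [0, 0, 0, 0, 0, -0.033],
    [0, 0, 0, 0, 0, -0.033],
    [0, 0, 0, 0, 0, 0]
  ]
}}

```text
clock: 8.85
tool_pos: [0.5785, 0.0809, 0.0689]
orientation: [-180.0, 0.0, -133.6]
force: [-0.4, 0.6, 3.2]
opening: 0.0179
gripper_force: 30.0
```

```bash
python3 -c "
from plant import *
o=get_obs();print(o['tool_pos'],o['orientation'],o['force'],o['moment'],o['opening'])"
```

```text
[0.57849754 0.08087143 0.06891746] [-1.79995161e+02  8.94986590e-03 -1.33639846e+02] [-0.42939503  0.63186869  3.23195601] [0.07160793 0.35642368 0.07588738] 0.017869855752971123
```

Request:
{"name": "play_rows", "arguments": {
  "deltas": [
    [0, 0, 0, 0, 0, -0.033],
    [0, 0, 0, 0, 0, -0.033],
    [0, 0, 0, 0, 0, -0.033],
    [0, 0, 0, 0, 0, -0.033],
    [0, 0, 0, 0, 0, -0.033],
    [0, 0, 0, 0, 0, -0.033],
    [0, 0, 0, 0, 0, -0.033],
    [0, 0, 0, 0, 0, -0.014],
    [0, 0, 0, 0, 0, 0],
    [0, 0, 0, 0, 0, 0]
  ]
}}

```text
clock: 9.85
tool_pos: [0.5786, 0.0807, 0.0689]
orientation: [-180.0, 0.0, -177.5]
force: [-0.2, -1.2, 3.8]
opening: 0.0181
gripper_force: 30.0
```

```bash
python3 - <<'E'
from plant import *
from h import *
o=get_obs();print(o['tool_pos'],o['orientation'],o['force'],o['moment'],o['opening'])
p,z=snapshot("wrist");s,_=snapshot("side")
cv2.imwrite("pics/w4.png",np.hstack([cv2.resize(p[100:380,150:410],(390,420)),cv2.resize(s[120:240,200:340],(390,420),interpolation=2)]))
E
```

```text
[0.57855203 0.08069776 0.06888329] [-1.79991754e+02  9.73449373e-03 -1.77472019e+02] [-0.1689336  -1.18640585  3.78523797] [-0.43700056 -0.01626544  0.13843912] 0.01805461207132561
```

View pics/w4.png

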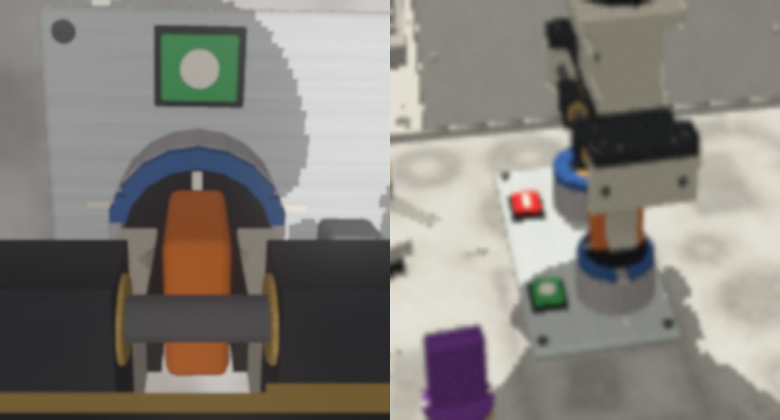

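The wrist crop shows the flange down on the blue lip and the wing pointing at the green tag, about 89° round. I'll creep on to the stop, watching the moment.

Request:
{"name": "play_rows", "arguments": {
  "deltas": [
    [0, 0, 0, 0, 0, -0.01],
    [0, 0, 0, 0, 0, 0],
    [0, 0, 0, 0, 0, 0]
  ]
}}

```text
clock: 10.25
tool_pos: [0.5786, 0.0808, 0.0689]
orientation: [-180.0, 0.0, -179.4]
force: [-0.1, -0.7, 3.7]
opening: 0.0176
gripper_force: 30.0
```

```bash
python3 -c "
from plant import *
o=get_obs();print(o['tool_pos'],o['orientation'],o['force'],o['moment'],o['opening'])"
```

```text
[0.57855917 0.08075763 0.06886788] [-1.79996612e+02  1.01124577e-02 -1.79372114e+02] [-0.09685812 -0.69275689  3.71908028] [-0.70671405 -0.04039317  0.17240726] 0.01755708625279488
```

Request:
{"name": "play_rows", "arguments": {
  "deltas": [
    [0, 0, 0, 0, 0, -0.01],
    [0, 0, 0, 0, 0, 0],
    [0, 0, 0, 0, 0, 0]
  ]
}}

```text
clock: 10.55
tool_pos: [0.5786, 0.0807, 0.0689]
orientation: [-180.0, 0.0, 178.8]
force: [0.8, -1.1, 3.7]
opening: 0.0178
gripper_force: 30.0
```

```bash
python3 -c "
from plant import *
o=get_obs();print(o['tool_pos'],o['orientation'],o['force'],o['moment'],o['opening'])"
```

```text
[0.57855449 0.08074358 0.06886844] [-1.79992210e+02  1.03255812e-02  1.78834541e+02] [ 0.80394876 -1.09638779  3.70712485] [-0.83237584 -0.16339917  0.26773981] 0.017751621181202756
```

Request:
{"name": "play_rows", "arguments": {
  "deltas": [
    [0, 0, 0, 0, 0, -0.01],
    [0, 0, 0, 0, 0, 0],
    [0, 0, 0, 0, 0, 0]
  ]
}}

```text
clock: 10.85
tool_pos: [0.5785, 0.0808, 0.0688]
orientation: [-180.0, 0.0, 177.0]
force: [0.8, -1.9, 4.5]
opening: 0.0179
gripper_force: 30.3
```

```bash
python3 - <<'E'
from plant import *
from h import *
o=get_obs();print(o['clock'],o['tool_pos'],o['orientation'],o['force'],o['moment'],o['opening'])
m=camera_model("wrist");p,z=snapshot("wrist")
k=max(blobs(p,"orange",200),key=lambda b:b[1][4]); print(k[1],cv2.minAreaRect(cv2.findNonZero(k[2])))
cv2.imwrite("pics/w5.png",cv2.resize(p[90:390,140:420],(560,600)))
E
```

```text
10.85 [0.57854575 0.08076798 0.06884869] [-1.79989095e+02  9.37188867e-03  1.77049555e+02] [ 0.80391954 -1.85611467  4.54406645] [-0.95575588 -0.14784734  0.7298896 ] 0.017924688685924742
[ 258  227   45   69 2808] ((279.9999694824219, 261.0), (43.99999237060547, 67.99998474121094), -0.0)
```

View pics/w5.png

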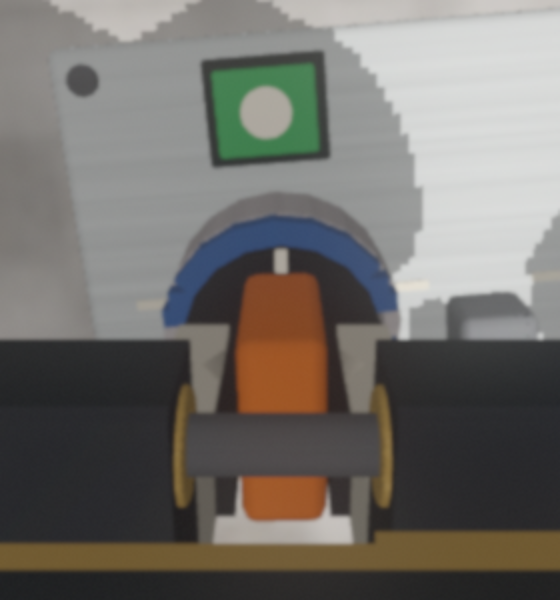

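The wing is still square in the jaws, the flange is on the lip, and the moment has jumped to 0.73 N m, so the plug is at the stop. I'll hold briefly, then hand in.

Request:
{"name": "play_rows", "arguments": {
  "deltas": [
    [0, 0, 0, 0, 0, 0.002],
    [0, 0, 0, 0, 0, 0],
    [0, 0, 0, 0, 0, 0],
    [0, 0, 0, 0, 0, 0],
    [0, 0, 0, 0, 0, 0]
  ]
}}

```text
clock: 11.4
tool_pos: [0.5785, 0.0808, 0.0688]
orientation: [-180.0, 0.0, 177.3]
force: [0.7, -2.4, 4.0]
opening: 0.0177
gripper_force: 30.2
```

```bash
python3 -c "
from plant import *
o=get_obs();print(o['tool_pos'],o['orientation'],o['force'],o['moment'],o['opening'])
print(close_job())"
```

```text
[0.57854637 0.08079613 0.06883926] [-1.79998775e+02  9.51605651e-03  1.77306465e+02] [ 0.72099217 -2.4246728   3.95969753] [-1.1573355  -0.24832802  0.63249618] 0.017710151176408867
the job is handed in; nothing more can be done
None
```

I fitted the orange-winged plug into the green-tagged port, pushed it in and turned it clockwise to the stop, and handed the job in at 11.4 s with the gripper still holding it there; no verdict was returned.

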